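# Magnetise the T-handle driver

## Task

Magnetise the tip of the T-handle driver: lift the driver out of its rack, dip its tip at least halfway down into the round well of the magnetiser (the thick-walled one on a square foot, not the plain thin pot), then put the driver back, hanging in the rack by its crossbar as before. Keep the tip out of the plain pot, and do not shift that pot.

Things in the scene. Friction and masses are not known exactly. Their poses are not given: they have to be found in the camera images.
- t_driver: T-handle hex driver, 110 g: black crossbar 92 mm long (its y), 24 mm wide (x), 30 mm high, and a steel shank 8 mm in diameter (14 mm over its first 4 mm) down from its middle. Origin: on the shank's axis at the crossbar's underside, z up. It starts upright, shank through the rack's hole, crossbar flat on the rack's top. Grip the crossbar across its width from above.
- driver_tip (a point): the lower end of the driver's shank, 82 mm below the crossbar's underside.
- rack: fixed light-wood rack, 80 mm (its x) by 90 mm (its y) and 100 mm high: a foot, two cheeks 12 mm thick at its y ends, and a flat top plate 12 mm thick with one round through hole 34 mm in diameter at its middle. Below the hole it is open down to the foot at 12 mm. Origin: centre of the underside, z up.
- rack_hole (a point): centre of the rack's hole, at the plate's top face, 100 mm above the bench; the driver's origin lies here when it hangs in place, within 10 mm sideways, at any yaw.
- magnetiser: bench magnetiser, fixed: grey square foot 76 x 76 x 12 mm carrying a thick-walled (9 mm) round metal well 64 mm in outer diameter with a dark band round it, rim 55 mm above the bench. The well is open above, empty, 46 mm in inner diameter, its floor 15 mm above the bench. Origin: centre of the underside, z up.
- well_mouth (a point): centre of the magnetiser's open well at rim height, 55 mm above the bench, 40 mm above the well's floor.
- plain_pot: bystander: loose plain thin-walled (3 mm) round metal pot, empty, 63 mm in diameter over its rolled rim, 55 mm high, without a foot. Origin: centre of the underside, z up.
- pot_mouth (a point): centre of the plain pot's mouth at rim height.
There are look-alikes about, which are no part of the job. What is shaped like the magnetiser but green is not meant.

How it is judged:
On the way:
1. the driver's tip is in the magnetiser's well, at least 15 mm below its rim, the driver within about 20 degrees of upright (z of driver_tip in the frame of well_mouth between -0.045 and -0.015 m and horizontal distance between driver_tip and well_mouth below 0.023 m and angle between t_driver's own z axis and vertical below 0.35 rad), for 0.1 s.
At the end, for the whole second after the job is handed in: The driver hangs at rest in the rack again, let go: its shank in the hole (axis within 16 mm of the hole's centre), its crossbar lying on the rack's top (within 6 mm in height, within about 10 degrees of upright), at any yaw. The plain pot is within 20 mm of where it stood (horizontal distance between t_driver and rack_hole below 0.016 m and z of t_driver in the frame of rack_hole between -0.006 and 0.006 m and angle between t_driver's own z axis and vertical below 0.17 rad and linear speed of t_driver below 0.02 m/s and distance of plain_pot from where it was at the start of the episode below 0.02 m); the robot touches nothing.
It fails at once if the driver's tip goes into the plain pot (horizontal distance between driver_tip and pot_mouth below 0.027 m and z of driver_tip in the frame of pot_mouth below -0.002 m).
It fails at once if the plain pot is pushed more than 20 mm or tipped over (distance of plain_pot from where it was at the start of the episode above 0.02 m or angle between plain_pot's own z axis and vertical above 0.5 rad).
It also fails if it takes over 54 s, if anything falls off the work surface, if the arm or the gripper's body presses on something with over 40 N, if the wrist force passes 120 N, or if a joint passes its speed limit or range.

## Robot

A 6-joint arm with a two-finger parallel gripper is mounted at the origin on a cart in front of the work surface, level with it; the furniture and walls round the work are solid. World frame = base frame: x ahead of the robot, y to its left, z up, the work surface at z = 0. Lengths are in m, angles in rad, forces in N, time in s.
With the tool pointing down it reaches from about 0.35 to 1 m from the base axis. Payload 7.1 kg.
Tool frame: the origin (TCP) lies midway between the tips of the shut fingers; the grasp point (between the pads) lies 19 mm behind it; z points along the fingers, y is the line along which they close (so a half turn about z gives the same grasp; the last joint's range is limited). The gripper opens to 85 mm and grips with 20 to 120 N. Pads are 22 mm wide; open, the fingers measure 114 mm over their backs; the gripper's body (76 mm by 85 mm) begins 54 mm behind the grasp point. The pads swing forward as they close: fully open they stand 13 mm farther back than shut.
Start: joints at [-1.137, 0.423, 1.63, -0, 1.089, -0.019], TCP at [0.273, -0.562, 0.231] pointing down, gripper open.
Joint ranges: [-3, 3], [-0.9, 2.11], [0.09, 2.58], [-1.31, 4.45], [0.11, 2.69], [-2.54, 2.54]. Speed limits (rad/s): [2.39, 2.39, 3.01, 3.14, 3.14, 3.14].

## Interface

Orientations are given as a 3x3 rotation matrix whose columns are the frame's x, y, z axes.
In Python, from bench import * gives the robot as it stands.
- The arm moves only by the tool drive_tool, never from a script. Its argument "increments" is a list of rows, each a list of 6 numbers: the shift along the tool's x, y, z in units of 25 mm (1.0 is 25 mm), then the turn, a rotation vector about the tool's x, y, z in units of 6 degrees (1.0 is 6 degrees). A call has 1 to 12 rows; each row shifts and turns the commanded pose from where the row before left it, along the tool's axes as they then stand; what a row does not reach is not made up. A row lasts 1/10 s, in which the tool goes at most 50 mm and 8.59 degrees, less where a joint would pass 70% of its speed; a pose out of reach is approached as far as the arm can. A call is refused whole if a number of a shift passes 1 or a number of a turn 1, either way. A call with a gripper value outside its range is refused whole. "gripper" is the opening, from 0 (shut) to 1 (fully open), set as the call begins (left out, the last holds). The fingers move at their own pace and stop on an object; "newtons" is the grip in N (left out, the last holds). Time passes only in rows, so rows that do not move let the fingers close. It gives the time, the measured TCP pose, the force, the opening and the grip force at its end, in the units of the state.
- get_obs(): the state, without advancing time (a new reading comes with each control period).
- get_image(name): name is "scene" or "side" or "wrist"; returns (picture, depth): 420x560x3 uint8, red, green, blue; 420x560 float32, m along the optical axis (not along the pixel's ray), 0 where there is no reading.
- calibration(name): a dict with "intrinsics" (3x3 intrinsics, pixels), "dist_coeffs" ([k1, k2, p1, p2, k3] as OpenCV has them; the pictures are not rectified), "position" and "attitude" of the camera in the world. Camera axes: x right, y up, looking along -z (the intrinsics and any distortion apply to the point x, -y, -z); pixel columns grow to the right and rows downward; lengths in m; the calibration is good to about 2 mm. A picture is of the moment at which its call begins: read the wrist's pose just before it. calibration takes no time and is no camera call; for the wrist camera it gives the pose at the moment of the call.
- sign_off(): hands the job in; it is judged then, once.
The state is a dict: "clock": time; "joint_pos": joint angles; "dq": joint speeds; "joint_efforts": joint torques, N m; "position": TCP position; "orientation": TCP orientation; "ft_force": force on the tool from outside, world axes, zero at the start; "ft_torque": the same for the moment, N m; "width": opening from 0.0 (shut) to 1.0 (fully open); "finger_force": force on a finger pad.
Only numpy, scipy, OpenCV 4.12 (cv2) and the standard library are available. Lean on these libraries where they do the work, as an engineer would, in place of code of your own. Each camera call takes 0.05 s, during which the arm holds its last target. There are 200 camera calls.

## Working session

There is one attempt and no reset: what is moved stays moved. The work goes in short steps, Python scripts to look and compute and a tool call to move; the robot and the scene stay as the last step left them, time stands still between calls to the robot, and variables do not carry over. Pictures are saved under pics/ and viewed, at most 10 in all, crops included, and the job is handed in when it is done.

Besides the shell and the picture viewer there is one more tool, called after "Emit:" in YAML: its name, and indented under it one key for each argument. drive_tool: Moves the arm, as the interface text tells. Its arguments: {"type":"object","properties":{"increments":{"type":"array"},"gripper":{"type":"number"},"newtons":{"type":"number"}},"required":["increments"]}

```bash
mkdir -p pics; cat > h.py <<'E'
from bench import *
import numpy as np, cv2
def cloud(name):
    c=calibration(name); im,d=get_image(name)
    h,w=d.shape; u,v=np.meshgrid(np.arange(w),np.arange(h))
    p=cv2.undistortPoints(np.stack([u,v],-1).reshape(-1,1,2).astype(np.float64),np.array(c["intrinsics"]),np.array(c["dist_coeffs"])).reshape(h,w,2)
    P=np.dstack([p[...,0]*d,-p[...,1]*d,-d])
    A=np.array(c["attitude"]); W=P@A.T+np.array(c["position"])
    W[d==0]=np.nan
    return im,d,W
E
python3 - <<'E'
from h import *
o=get_obs();print(o)
for n in("scene","side"):
    im,d,W=cloud(n); np.savez(n+".npz",im=im,d=d,W=W)
    cv2.imwrite(f"pics/{n}0.png",im[...,::-1]); c=calibration(n); print(n,c["position"],c["attitude"],(d==0).mean())
E
```

```text
{'clock': 0.0, 'joint_pos': array([-1.13699787e+00,  4.23833429e-01,  1.63070040e+00, -3.34128805e-06,
        1.08857860e+00, -1.89998156e-02]), 'dq': array([ 1.94812345e-03, -7.33025410e-04,  1.00606656e-03, -3.57051191e-05,
        4.21016589e-04,  1.77329098e-03]), 'joint_efforts': array([-1.13879669e-03, -5.57391500e+01, -2.81747764e+01, -7.38803510e-05,
        7.39624200e-03, -6.33503618e-06]), 'position': array([ 0.27322032, -0.56151057,  0.23054622]), 'orientation': array([[ 8.99225754e-01,  4.37484437e-01, -6.41477395e-04],
       [ 4.37484906e-01, -8.99224699e-01,  1.37776007e-03],
       [ 2.59162685e-05, -1.51955401e-03, -9.99998845e-01]]), 'ft_force': array([-0.69613099,  1.00735984, -0.29050074]), 'ft_torque': array([-0.02264728, -0.0135784 , -0.00444633]), 'finger_force': 0.0, 'width': 1.0007498594192468}
scene [0.11066972 0.55381373 0.65404536] [[-0.84539007  0.35096122 -0.40266841]
 [-0.53413683 -0.56062861  0.63276647]
 [-0.00367094  0.75001452  0.66141117]] 0.0038392857142857144
side [0.19761602 0.69106401 0.48110414] [[-0.94094485  0.13828307 -0.30903167]
 [-0.33782002 -0.44379558  0.83001393]
 [-0.02237001  0.88539442  0.46430196]] 0.0037797619047619047
```

View pics/scene0.png

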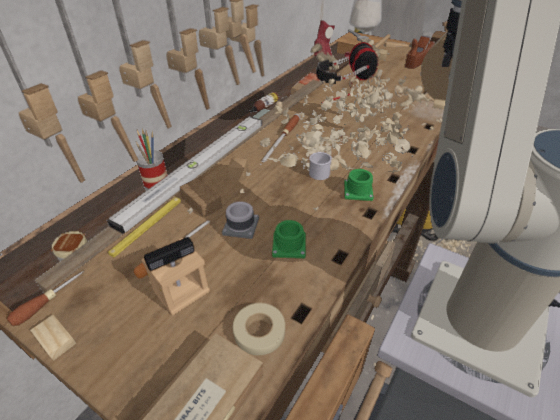

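View pics/side0.png

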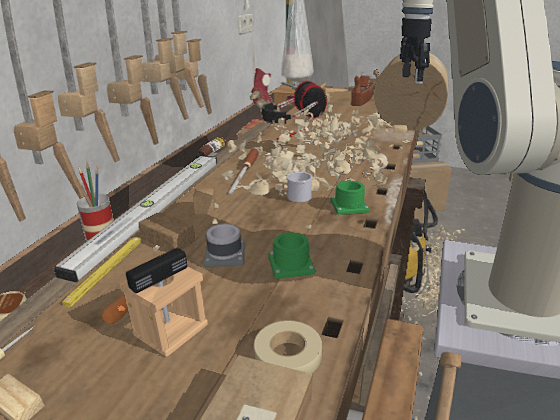

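The scene view shows the driver's black crossbar at about (170,253) on the rack (180,275). The grey magnetiser is at (240,218), the plain pot at (319,166), and the green look-alikes at (290,238) and (359,184). The side view agrees: rack (165,300), magnetiser (223,245), pot (300,186).

```bash
python3 - <<'E'
from h import *
B={"scene":dict(bar=(135,225,210,285),rack=(140,235,215,315),mag=(215,195,265,240),pot=(303,145,335,182)),
   "side":dict(bar=(120,240,195,295),rack=(120,255,212,358),mag=(196,215,250,268),pot=(283,165,316,204))}
for n in B:
    f=np.load(n+".npz"); W=f["W"]; im=f["im"].astype(int)
    def sel(b,lo,hi,m=None):
        x0,y0,x1,y1=b; w=W[y0:y1,x0:x1].reshape(-1,3); c=im[y0:y1,x0:x1].reshape(-1,3)
        k=(w[:,2]>lo)&(w[:,2]<hi)
        if m: k&=m(c)
        return w[k]
    dark=lambda c:c.max(1)<75
    p=sel(B[n]["bar"],.122,.14,dark); r=cv2.minAreaRect((p[:,:2]*1000).astype(np.float32))
    print(n,"bar",len(p),r,np.percentile(p[:,2],[50,95]))
    t=sel(B[n]["rack"],.095,.104,lambda c:c[:,0]>c[:,2]+40); print(" racktop",len(t),cv2.minAreaRect((t[:,:2]*1000).astype(np.float32)),np.median(t[:,2]))
    for k in("mag","pot"):
        q=sel(B[n][k],.049,.06); c,r=cv2.minEnclosingCircle((q[:,:2]*1000).astype(np.float32)); print("",k,len(q),c,r,np.percentile(q[:,2],[50,95]))
    print(" bench z",np.nanmedian(W[200:215,262:275,2]) )
E
```

```text
scene bar 519 ((547.6031494140625, 259.6578063964844), (90.38156127929688, 25.473752975463867), 63.67673110961914) [0.12838195 0.13015851]
 racktop 722 ((544.26416015625, 259.7623291015625), (89.77252960205078, 81.40819549560547), 73.67089080810547) 0.09880097228214701
 mag 242 (557.3004150390625, 37.49941635131836) 32.960994720458984 [0.05346878 0.05553191]
 pot 135 (513.0861206054688, -280.634521484375) 59.1856803894043 [0.05328431 0.05552611]
 bench z -0.0017511842286032087
side bar 770 ((546.8330078125, 258.14605712890625), (91.07430267333984, 25.098247528076172), 65.54891967773438) [0.12924063 0.13101611]
 racktop 1106 ((543.4498291015625, 257.5592041015625), (91.53617858886719, 82.34984588623047), 73.43086242675781) 0.10000233145258802
 mag 329 (555.5828247070312, 36.32252502441406) 33.15690231323242 [0.05380909 0.05551432]
 pot 186 (509.096435546875, -285.1637878417969) 61.62306594848633 [0.05357651 0.05683873]
 bench z -0.0010540278679159187
```

Both views agree on these positions, and the sizes and heights match those given:
- **Bar:** (0.547, 0.259), long axis at 64.5°
- **Rack hole:** about (0.544, 0.259)
- **Well:** (0.5565, 0.037)

I'll turn the tool and travel over at height.

Emit:
drive_tool:
  increments:
    - [0,0,0,0,0,-0.92]
    - [0,0,0,0,0,-0.92]
    - [0,0,0,0,0,-0.92]
    - [0,0,0,0,0,-0.92]
    - [0,0,0,0,0,-0.92]
    - [0,0,0,0,0,-0.91]
    - [0,0,0,0,0,-0.91]
    - [1,-0.12,0,0,0,0]
    - [1,-0.12,0,0,0,0]
    - [1,-0.12,0,0,0,0]
    - [1,-0.12,0,0,0,0]
    - [1,-0.12,0,0,0,0]
  gripper: 1

```text
clock: 1.3
position: [0.3138, -0.4415, 0.231]
orientation: [[0.431, 0.902, -0.0], [0.902, -0.431, 0.001], [0.0, -0.001, -1.0]]
ft_force: [-1.0, -0.8, -0.3]
width: 1.002
finger_force: 0.0
```

Emit:
drive_tool:
  increments:
    - [1,-0.12,0,0,0,0]
    - [1,-0.12,0,0,0,0]
    - [1,-0.12,0,0,0,0]
    - [1,-0.12,0,0,0,0]
    - [1,-0.12,0,0,0,0]
    - [1,-0.12,0,0,0,0]
    - [1,-0.12,0,0,0,0]
    - [1,-0.12,0,0,0,0]
    - [1,-0.12,0,0,0,0]
    - [1,-0.12,0,0,0,0]
    - [1,-0.12,0,0,0,0]
    - [1,-0.12,0,0,0,0]

```text
clock: 2.5
position: [0.4106, -0.1554, 0.2312]
orientation: [[0.431, 0.902, -0.0], [0.902, -0.431, 0.0], [-0.0, -0.0, -1.0]]
ft_force: [1.2, -0.3, -0.6]
width: 1.002
finger_force: 0.0
```

Emit:
drive_tool:
  increments:
    - [1,-0.12,0,0,0,0]
    - [1,-0.12,0,0,0,0]
    - [1,-0.12,0,0,0,0]
    - [1,-0.12,0,0,0,0]
    - [1,-0.12,0,0,0,0]
    - [1,-0.12,0,0,0,0]
    - [1,-0.12,0,0,0,0]
    - [1,-0.12,0,0,0,0]
    - [1,-0.12,0,0,0,0]
    - [1,-0.12,0,0,0,0]
    - [1,-0.12,0,0,0,0]
    - [1,-0.12,0,0,0,0]

```text
clock: 3.7
position: [0.5074, 0.1307, 0.231]
orientation: [[0.431, 0.902, -0.001], [0.902, -0.431, -0.0], [-0.0, -0.0, -1.0]]
ft_force: [-0.5, -0.2, -0.9]
width: 0.999
finger_force: 0.0
```

Emit:
drive_tool:
  increments:
    - [1,-0.13,0,0,0,0]
    - [1,-0.13,0,0,0,0]
    - [1,-0.13,0,0,0,0]
    - [1,-0.13,0,0,0,0]
    - [0.8,-0.13,0,0,0,0]
    - [0.51,-0.13,0,0,0,0]
    - [0,0,0,0,0,0]
    - [0,0,0,0,0,0]

```text
clock: 4.5
position: [0.5467, 0.2574, 0.231]
orientation: [[0.431, 0.902, -0.001], [0.902, -0.431, -0.001], [-0.001, -0.0, -1.0]]
ft_force: [0.6, -0.5, -0.2]
width: 0.995
finger_force: 0.0
```

```bash
python3 - <<'E'
from h import *
o=get_obs();print(o["position"],o["joint_pos"])
im,d,W=cloud("wrist"); cv2.imwrite("pics/w1.png",im[...,::-1])
z=W[...,2]; k=(z>.122)&(z<.14)&(im.max(2)<75)
n,l,s,_=cv2.connectedComponentsWithStats(k.astype(np.uint8)); i=1+s[1:,4].argmax(); p=W[l==i]
print(s[i],cv2.minAreaRect((p[:,:2]*1000).astype(np.float32)),np.median(p[:,2]))
t=W[(z>.094)&(z<.106)&(im[...,0].astype(int)>im[...,2]+30)];print(len(t))
if len(t)>50: print(cv2.minAreaRect((t[:,:2]*1000).astype(np.float32)),np.median(t[:,2]))
E
```

```text
[0.54666412 0.25741996 0.23100507] [ 4.20540395e-01  3.93686475e-01  1.67693619e+00 -3.29722399e-04
  1.07201315e+00  8.66008872e-01]
[ 264  134   34  122 3857] ((549.2076416015625, 258.85345458984375), (90.17395782470703, 22.818723678588867), 65.45257568359375) 0.13102817618723622
7350
((545.019287109375, 257.9084167480469), (91.21256256103516, 80.76487731933594), 73.5064468383789) 0.10131245804036201
```

View pics/w1.png

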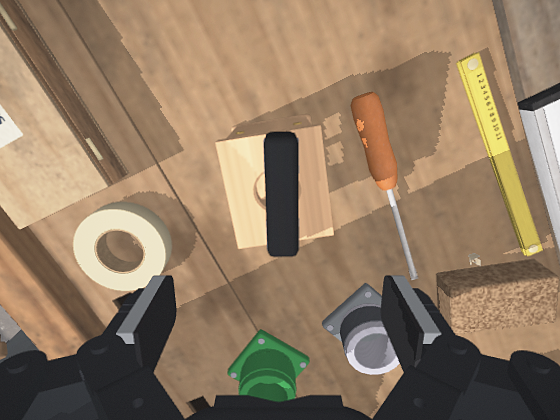

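The wrist view shows the bar centred at (281,194) across the rack, with the hole at about (262,187). It measures (0.548, 0.259), which matches. The fingers have clear space, so I'll descend and grip.

Emit:
drive_tool:
  increments:
    - [0.08,0.02,0.8,0,0,0]
    - [0,0,0.8,0,0,0]
    - [0,0,0.8,0,0,0]
    - [0,0,0.8,0,0,0]
    - [0,0,0.8,0,0,0]
    - [0,0,0.5,0,0,0]
    - [0,0,0.4,0,0,0]
    - [0,0,0,0,0,0]

```text
clock: 5.35
position: [0.5478, 0.2588, 0.1078]
orientation: [[0.432, 0.902, -0.002], [0.902, -0.432, -0.001], [-0.002, -0.001, -1.0]]
ft_force: [-0.0, 0.9, 0.8]
width: 1.0
finger_force: 0.0
```

Emit:
drive_tool:
  increments:
    - [0,0,0,0,0,0]
    - [0,0,0,0,0,0]
    - [0,0,0,0,0,0]
    - [0,0,0,0,0,0]
    - [0,0,0,0,0,0]
    - [0,0,0,0,0,0]
    - [0,0,0,0,0,0]
    - [0,0,0,0,0,0]
    - [0,0,0,0,0,0]
    - [0,0,0,0,0,0]
  gripper: 0
  newtons: 50

```text
clock: 6.35
position: [0.5489, 0.2597, 0.1096]
orientation: [[0.431, 0.902, 0.001], [0.902, -0.431, 0.001], [0.001, 0.001, -1.0]]
ft_force: [-0.1, -0.6, 5.0]
width: 0.267
finger_force: 50.7
```

The driver is gripped: opening 22.7 mm, 51 N. Now I'll lift it.

Emit:
drive_tool:
  increments:
    - [0,0,-0.4,0,0,0]
    - [0,0,-0.6,0,0,0]
    - [0,0,-0.9,0,0,0]
    - [0,0,-0.9,0,0,0]
    - [0,0,-0.9,0,0,0]
    - [0,0,-0.9,0,0,0]
    - [0,0,-0.2,0,0,0]
    - [0,0,0,0,0,0]
    - [0,0,0,0,0,0]

```text
clock: 7.25
position: [0.5478, 0.2592, 0.2281]
orientation: [[0.431, 0.902, -0.001], [0.902, -0.431, -0.0], [-0.001, -0.001, -1.0]]
ft_force: [0.7, -0.3, -0.9]
width: 0.266
finger_force: 49.9
```

```bash
python3 - <<'E'
from h import *
o=get_obs();print(o["position"],o["ft_force"],o["width"],o["finger_force"])
for n in("side","scene"):
    im,d,W=cloud(n); 
    if n=="side": cv2.imwrite("pics/s2.png",im[100:380,40:340][:,:,::-1].repeat(2,0).repeat(2,1))
    # shank pixels: between tip and bar, near the TCP axis
    k=(np.hypot(W[...,0]-.548,W[...,1]-.2595)<.035)&(W[...,2]>.115)&(W[...,2]<.195)
    p=W[k]; print(n,len(p))
    for a in np.arange(.115,.195,.01):
        q=p[(p[:,2]>a)&(p[:,2]<=a+.01)]; 
        if len(q): print(a.round(3),len(q),np.median(q,0).round(4))
E
```

```text
[0.54784307 0.25919779 0.22810251] [ 0.6745593  -0.28682521 -0.86190149] 0.2659416973673526 49.92890417575836
side 220
0.135 28 [0.5438 0.2588 0.1409]
0.145 39 [0.543  0.2593 0.1504]
0.155 37 [0.5433 0.2592 0.1604]
0.165 37 [0.5436 0.2593 0.1706]
0.175 41 [0.5432 0.259  0.1806]
0.185 38 [0.543  0.2596 0.1906]
scene 110
0.125 1 [0.5437 0.2569 0.1338]
0.135 15 [0.5433 0.2597 0.1408]
0.145 17 [0.5435 0.2606 0.1487]
0.155 18 [0.5436 0.2604 0.159 ]
0.165 21 [0.5434 0.2602 0.1688]
0.175 19 [0.5435 0.2597 0.1807]
0.185 19 [0.5433 0.26   0.1905]
```

View pics/s2.png

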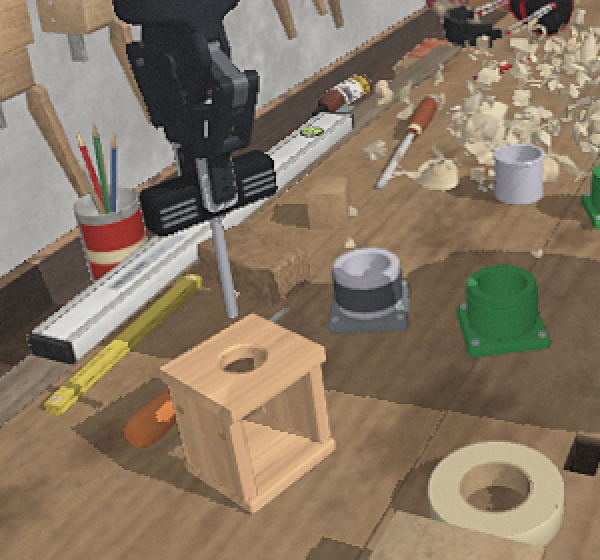

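The side view shows the driver upright in the gripper, shank clear of the rack with its tip at about z 0.136, and the magnetiser at crop (368,285). Carrying it over to the well now.

Emit:
drive_tool:
  increments:
    - [-0.4,0.22,0,0,0,0]
    - [-0.8,0.43,0,0,0,0]
    - [-0.95,0.51,0,0,0,0]
    - [-0.95,0.51,0,0,0,0]
    - [-0.95,0.51,0,0,0,0]
    - [-0.95,0.51,0,0,0,0]
    - [-0.95,0.51,0,0,0,0]
    - [-0.8,0.43,0,0,0,0]
    - [-0.6,0.32,0,0,0,0]
    - [-0.39,0.21,0,0,0,0]
    - [0,0,0,0,0,0]
    - [0,0,0,0,0,0]

```text
clock: 8.55
position: [0.5587, 0.0401, 0.2286]
orientation: [[0.432, 0.902, -0.0], [0.902, -0.432, 0.0], [-0.0, -0.001, -1.0]]
ft_force: [0.1, -0.2, -0.8]
width: 0.267
finger_force: 49.9
```

```bash
python3 - <<'E'
from h import *
o=get_obs();print(o["position"])
for n in("side","scene"):
    im,d,W=cloud(n); cam=np.array(calibration(n)["position"])
    if n=="side": cv2.imwrite("pics/s3.png",im[100:300,130:330][:,:,::-1].repeat(3,0).repeat(3,1))
    r=np.hypot(W[...,0]-.5565,W[...,1]-.037)
    for a in np.arange(.13,.2,.02):
        q=W[(r<.035)&(W[...,2]>a)&(W[...,2]<=a+.02)]
        if len(q): 
            m=np.median(q,0); e=(m-cam)[:2]; e/=np.linalg.norm(e); print(n,len(q),(m[:2]+.0035*e).round(4),m[2].round(3), "lowest",q[:,2].min().round(4))
    q=W[(r<.045)&(W[...,2]>.051)&(W[...,2]<.06)]; print(" rim",cv2.minEnclosingCircle((q[:,:2]*1000).astype(np.float32)))
    r=np.hypot(W[...,0]-.544,W[...,1]-.2585)
    q=W[(r<.06)&(W[...,2]>.097)&(W[...,2]<.105)]; print(" racktop",cv2.minAreaRect((q[:,:2]*1000).astype(np.float32)))
E
```

```text
[0.55871179 0.04005433 0.22858125]
side 29 [0.5556 0.0369] 0.144 lowest 0.1381
side 46 [0.5558 0.0368] 0.161 lowest 0.15
side 47 [0.5554 0.0372] 0.181 lowest 0.1704
side 51 [0.5559 0.0373] 0.201 lowest 0.1902
 rim ((554.9097290039062, 35.19657516479492), 33.56989288330078)
 racktop ((544.0811767578125, 256.9328308105469), (91.93463134765625, 83.63902282714844), 73.52057647705078)
scene 19 [0.5578 0.04  ] 0.143 lowest 0.1371
scene 26 [0.5577 0.04  ] 0.161 lowest 0.1503
scene 29 [0.5584 0.04  ] 0.179 lowest 0.1702
scene 30 [0.558  0.0402] 0.199 lowest 0.1901
 rim ((557.0724487304688, 38.181968688964844), 32.74918746948242)
 racktop ((544.8256225585938, 258.5204162597656), (91.22505187988281, 82.61270141601562), 73.39704895019531)
```

View pics/s3.png

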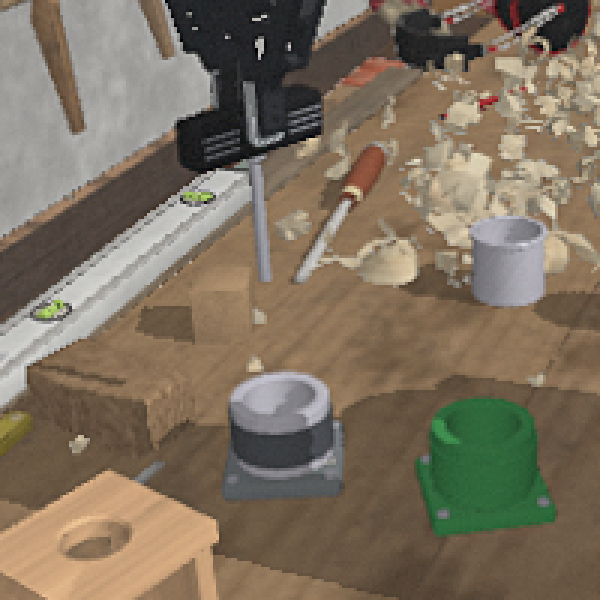

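The side view shows the tip at (263,280) directly above the well at (282,400). In each camera, tip and well centre agree to within 2 mm. Dipping about 27 mm below the rim, then back up.

Emit:
drive_tool:
  increments:
    - [0,0,0.5,0,0,0]
    - [0,0,0.6,0,0,0]
    - [0,0,0.6,0,0,0]
    - [0,0,0.6,0,0,0]
    - [0,0,0.6,0,0,0]
    - [0,0,0.6,0,0,0]
    - [0,0,0.5,0,0,0]
    - [0,0,0.35,0,0,0]
    - [0,0,0,0,0,0]
    - [0,0,0,0,0,0]
    - [0,0,0,0,0,0]
    - [0,0,0,0,0,0]

```text
clock: 9.85
position: [0.5593, 0.0401, 0.1208]
orientation: [[0.431, 0.902, 0.001], [0.902, -0.431, 0.0], [0.001, 0.001, -1.0]]
ft_force: [0.2, 0.2, -0.9]
width: 0.271
finger_force: 49.9
```

```bash
python3 - <<'E'
from h import *
im,d,W=cloud("side"); cv2.imwrite("pics/s4.png",im[100:300,130:330][:,:,::-1].repeat(3,0).repeat(3,1))
o=get_obs();print(o["position"],o["ft_force"],o["finger_force"])
E
```

```text
[0.55924866 0.04003637 0.12070553] [ 0.50779571 -0.14576131 -1.36431223] 49.89246904850006
```

View pics/s4.png

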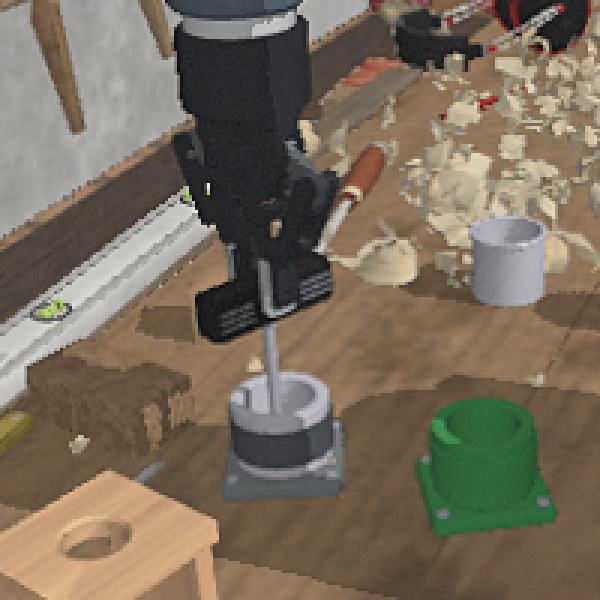

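The view shows the shank inside the well at (275,410), upright and with no contact force. Lifting it out and carrying it back.

Emit:
drive_tool:
  increments:
    - [0,0,-0.5,0,0,0]
    - [0,0,-0.7,0,0,0]
    - [0,0,-0.7,0,0,0]
    - [0,0,-0.7,0,0,0]
    - [0,0,-0.7,0,0,0]
    - [0,0,-0.6,0,0,0]
    - [0,0,-0.45,0,0,0]
    - [0,0,0,0,0,0]

```text
clock: 10.7
position: [0.56, 0.0401, 0.2311]
orientation: [[0.431, 0.902, 0.004], [0.902, -0.431, 0.0], [0.002, 0.003, -1.0]]
ft_force: [-0.1, 0.0, -0.2]
width: 0.267
finger_force: 49.9
```

Emit:
drive_tool:
  increments:
    - [0.4,-0.22,0,0,0,0]
    - [0.8,-0.44,0,0,0,0]
    - [0.95,-0.52,0,0,0,0]
    - [0.95,-0.52,0,0,0,0]
    - [0.95,-0.52,0,0,0,0]
    - [0.95,-0.52,0,0,0,0]
    - [0.95,-0.52,0,0,0,0]
    - [0.8,-0.44,0,0,0,0]
    - [0.6,-0.33,0,0,0,0]
    - [0.36,-0.2,0,0,0,0]
    - [0,0,0,0,0,0]
    - [0,0,0,0,0,0]

```text
clock: 11.9
position: [0.5463, 0.2591, 0.2285]
orientation: [[0.431, 0.902, -0.001], [0.902, -0.431, -0.001], [-0.001, -0.0, -1.0]]
ft_force: [-0.1, -0.1, -1.5]
width: 0.268
finger_force: 49.9
```

```bash
python3 - <<'E'
from h import *
o=get_obs();print(o["position"])
for n in("side","scene"):
    im,d,W=cloud(n); cam=np.array(calibration(n)["position"])
    q=W[(np.hypot(W[...,0]-.544,W[...,1]-.2585)<.03)&(W[...,2]>.125)&(W[...,2]<.19)]
    m=np.median(q,0); e=(m-cam)[:2]; e/=np.linalg.norm(e); print(n,len(q),(m[:2]+.0035*e).round(4),"lowest",q[:,2].min().round(4))
E
```

```text
[0.54631301 0.25911518 0.22846874]
side 199 [0.5442 0.2563] lowest 0.1363
scene 99 [0.5452 0.2576] lowest 0.1359
```

The shank is within 1 mm of the hole's centre in both views. Lowering and letting go.

Emit:
drive_tool:
  increments:
    - [0,0,0.5,0,0,0]
    - [0,0,0.7,0,0,0]
    - [0,0,0.7,0,0,0]
    - [0,0,0.7,0,0,0]
    - [0,0,0.7,0,0,0]
    - [0,0,0.6,0,0,0]
    - [0,0,0.5,0,0,0]
    - [0,0,0.25,0,0,0]
    - [0,0,0.05,0,0,0]
    - [0,0,0,0,0,0]
    - [0,0,0,0,0,0]
    - [0,0,0,0,0,0]

```text
clock: 13.2
position: [0.547, 0.2598, 0.1121]
orientation: [[0.431, 0.902, 0.001], [0.902, -0.431, 0.001], [0.001, 0.001, -1.0]]
ft_force: [-0.4, -0.7, -0.8]
width: 0.271
finger_force: 49.9
```

Emit:
drive_tool:
  increments:
    - [0,0,0.05,0,0,0]
    - [0,0,0.03,0,0,0]
    - [0,0,0,0,0,0]
    - [0,0,0,0,0,0]

```text
clock: 13.6
position: [0.5467, 0.2596, 0.1096]
orientation: [[0.431, 0.902, 0.0], [0.902, -0.431, 0.0], [0.0, 0.0, -1.0]]
ft_force: [-1.1, -0.5, 2.4]
width: 0.261
finger_force: 50.2
```

Emit:
drive_tool:
  increments:
    - [0,0,0,0,0,0]
    - [0,0,0,0,0,0]
    - [0,0,0,0,0,0]
    - [0,0,0,0,0,0]
    - [0,0,0,0,0,0]
    - [0,0,0,0,0,0]
    - [0,0,0,0,0,0]
    - [0,0,0,0,0,0]
    - [0,0,0,0,0,0]
    - [0,0,0,0,0,0]
  gripper: 1

```text
clock: 14.6
position: [0.5465, 0.2595, 0.1093]
orientation: [[0.431, 0.902, 0.0], [0.902, -0.431, 0.0], [0.0, 0.0, -1.0]]
ft_force: [0.0, 0.8, 0.7]
width: 1.0
finger_force: 0.0
```

Emit:
drive_tool:
  increments:
    - [0,0,-0.3,0,0,0]
    - [0,0,-0.6,0,0,0]
    - [0,0,-0.8,0,0,0]
    - [0,0,-0.8,0,0,0]
    - [0,0,-0.8,0,0,0]
    - [0,0,-0.8,0,0,0]
    - [0,0,-0.6,0,0,0]
    - [0,0,0,0,0,0]
    - [0,0,0,0,0,0]
    - [0,0,0,0,0,0]

```text
clock: 15.6
position: [0.5459, 0.2592, 0.2259]
orientation: [[0.431, 0.902, -0.002], [0.902, -0.431, -0.001], [-0.001, -0.001, -1.0]]
ft_force: [-1.2, -0.6, 0.3]
width: 0.995
finger_force: 0.0
```

```bash
python3 - <<'E'
from h import *
for n in("side","scene"):
    im,d,W=cloud(n); z=W[...,2]
    if n=="side": cv2.imwrite("pics/s5.png",im[100:380,40:340][:,:,::-1].repeat(2,0).repeat(2,1))
    p=W[(np.hypot(W[...,0]-.545,W[...,1]-.258)<.06)&(z>.122)&(z<.14)&(im.max(2)<75)]
    print(n,len(p),cv2.minAreaRect((p[:,:2]*1000).astype(np.float32)),np.percentile(p[:,2],[50,95]))
E
```

```text
side 771 ((544.2031860351562, 258.8481140136719), (90.81517028808594, 25.41677474975586), 65.63395690917969) [0.12921154 0.13097589]
scene 522 ((543.9513549804688, 260.2684020996094), (90.86708068847656, 24.834930419921875), 64.7402572631836) [0.12840912 0.13017074]
```

View pics/s5.png

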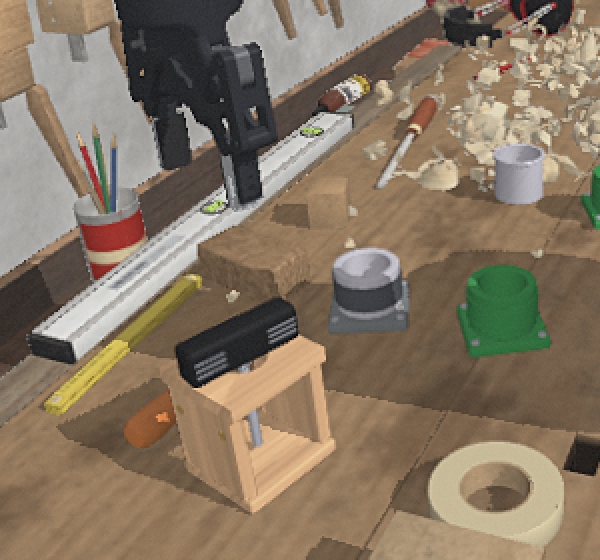

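The view shows the driver hanging in the rack by its crossbar (crop (240,340)), at its original height and about 2 mm from the hole's centre. The gripper is clear and the pot at (518,175) hasn't moved. Handing in.

```bash
python3 -c "
from bench import *
print(sign_off())"
```

```text
the job is handed in; nothing more can be done
None
```

I dipped the driver's tip about 26 mm below the rim of the grey magnetiser's well, hung it back in the rack by its crossbar, left the plain pot untouched, and handed the job in at about 16 s; no verdict was returned.

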